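Open the strongbox's combination lock

TASK

Unlock the blue tool strongbox: turn the dial on its lid left (counter-clockwise seen from above) to 4, pause there for a second, right to 2 and pause again, then left once more, slowly, until you feel it come up against the stop inside the lock, and do not force it past a firm touch. Then slide the bolt's upright tab all the way towards the dial, without forcing it (if it jams, the dial is not at its stop), and let go. Leave the dial there and the sockets, tools and pen around it where they are.

Things in the scene. Friction and masses are not known exactly. Their poses are not given: they have to be found in the camera images.
- safe: Blue steel strongbox fixed to the bench, 240 x 340 x 100 mm (its x, y, z); origin at the centre of its underside, z up. Its flat lid (100 mm up) carries the dial at its (0, +80) mm and the bolt's tab at its (0, -45) mm when shut. Two loose sockets stand on the lid's -y end.
- dial_grip (a point): Dial's upright axis, 135 mm above the bench, the height to grip. Dark disc, 70 mm across, upper face 110 mm above the bench, with an upright aluminium grip bar 56 mm long, 16 mm thick, top 149 mm above the bench. The frame turns with the dial: x along the bar to its red pointer end, y across the bar.
- plate_mid (a point): Centre of the fixed grey number plate around the dial, 150 mm across, upper face 103 mm above the bench; box's axes. Numbers 1 to 5 are groups of one to five white dots, like dice, each with a yellow tick, at -1.0, -0.5, 0, +0.5, +1.0 rad counter-clockwise from the box's +x.
- dial (a joint): Angle of the dial's red pointer, rad, growing to the left (counter-clockwise from above): number 1 at -1.0, 2 at -0.5, 3 at 0 (along the box's +x), 4 at +0.5, 5 at +1.0; 'at' a number is within 0.1. Light friction (0.08 N m), stays where left. The left turn ends at a hidden stop somewhere between +0.7 and +1.3, different every time and not marked.
- stop: Fixed stop pin inside the lock, out of sight; frame on the dial's axis, 70 mm above the bench. The wheel's lug meets it 40 mm off the axis: 0.04 N m on the dial beyond friction gives 1 N on the pin. A firm touch is a few N; over 20 N (0.8 N m) damages it. Only with the dial at this stop, within about 0.06 rad, does the wheel let the bolt through.
- bolt_grip (a point): Middle of the bolt's dark upright tab, 134 mm above the bench, the height to grip. Tab 18 mm thick along the box's x, 30 mm long along its y, top 146 mm above the bench; box's axes. It stands on a steel plate 2 mm thick on the lid, slides along the box's +y, towards the dial, and uncovers a green patch.
- bolt (a joint): Travel of the bolt, m: 0 shut, 0.025 fully open (end stop), growing along the box's +y. Friction 2.5 N, no spring. If the dial is not at its stop the bolt jams after about 5 mm.
- tongue: The bolt's tongue inside the lock, out of sight, which moves with the tab; this frame lies 28 mm below the lid. Jamming it on the wheel with more than 20 N damages the lock.
- socket_a_mid (a point): Loose red-banded steel socket, 26 mm across, 40 mm tall, standing on the lid's -y end; point at its centre. Leave it.
- socket_b_mid (a point): Loose dark-banded socket, 30 mm across, 45 mm tall, standing on the lid's -y end; point at its centre. Leave it.
- socket_c_mid (a point): Loose blue-banded socket, 32 mm across, 50 mm tall, on the bench; point at its centre. Leave it.
- socket_d_mid (a point): Loose orange-banded socket, 28 mm across, 50 mm tall, on the bench; point at its centre. Leave it.
- wrench_grip (a point): Loose wrench lying on the bench to the left; point on its handle. Leave it.
- driver_grip (a point): Loose screwdriver lying on the bench to the left; point on its handle. Leave it.
- marker: Loose green marker pen, 130 x 11 x 11 mm, lying on the bench to the right; origin at the centre of its underside. Leave it.

How it is judged:
By the outcome, as a careful person would: the job done as asked, in the order asked, and still so for the second after the job is handed in, with the robot touching nothing.
It also fails if it takes over 72 s, if anything falls off the work surface, if the arm or the gripper's body presses on something with over 40 N, if the wrist force passes 120 N, or if a joint passes its speed limit or range.

ROBOT

A 6-joint arm with a two-finger parallel gripper is mounted at the origin on the work surface. World frame = base frame: x ahead of the robot, y to its left, z up, the work surface at z = 0. Lengths are in mm, angles in rad, forces in N, time in s.
With the tool pointing down it reaches from about 350 to 775 mm from the base axis. Payload 7.3 kg.
Tool frame: the origin (TCP) lies at the very end of the fingers, on their centre line; the grasp point (between the pads) lies grip_point_offset behind it (grip_point_offset is the distance from the TCP to the grasp point, in mm); x points along the fingers, z is the direction in which the jaws open and shut, and the axes are right-handed (so a half turn about x gives the same grasp; the last joint's range is limited). The gripper opens to 92 mm and grips with 3 to 60 N. Pads are 19 mm wide; open, the fingers measure 130 mm over their backs; the gripper's body (75 mm by 190 mm) begins 47 mm behind the grasp point.
Start: joints at [1.051, 0.342, 1.524, -0, 1.275, -0.146], TCP at [191.694, 488.772, 226.741] pointing down, gripper open.
Joint ranges: [-2.53, 2.53], [-0.77, 2.02], [0.04, 2.7], [-1, 4.14], [0.28, 2.66], [-3.11, 3.11]. Speed limits (rad/s): [2.57, 2.57, 3.14, 3.14, 3.14, 3.14].

INTERFACE

Orientations are given as [roll, pitch, yaw] about the fixed x, y, z axes, in that order (R = Rz(yaw) Ry(pitch) Rx(roll)).
In Python, from plant import * gives the robot as it stands.
- The arm moves only by the tool send_rows, never from a script. Its argument "series" is text: rows parted by semicolons, each of 5 numbers parted by spaces: the gripper's target within -1 to 1 (fully open at 1, half-way at 0, shut at -1), then the shift along the tool's x, y, z in units of 30 mm (1.0 is 30 mm), then the turn about the tool's x in units of 5 degrees (1.0 is 5 degrees). A call has 1 to 8 rows; each row is the pose to reach, as a shift and turn from the pose commanded when the call began, along the tool's axes at that moment; what a row does not reach only later rows make up. A row lasts 1/8 s, in which the tool goes at most 62.5 mm and 10.7 degrees, less where a joint would pass 70% of its speed; a pose out of reach is approached as far as the arm can. A call with a gripper value outside its range is refused whole. The fingers move at their own pace and stop on an object; the grip force is fixed at half the most. Time passes only in rows, so rows that repeat a pose let the fingers close. It gives the time, the measured TCP pose, the force and the opening at its end, in the units of the state.
- get_obs(): the state, without advancing time (a new reading comes with each control period).
- capture(name): name is "scene" or "side" or "wrist"; returns a dict with "pixels" (420x560x3 uint8, red, green, blue), "mtx" (3x3 intrinsics, pixels), "k1" (the pictures are not rectified: a ray, as slopes to the right and down, at radius r is drawn at 1 + k1 r^2 times it, then the intrinsics apply), "R" (3x3) and "t" (3): a world point X has camera coordinates R X + t. Camera axes: x right, y down, z forward; pixel columns grow to the right and rows downward; lengths in mm; the calibration is good to about 2 mm. A picture is of the moment at which its call begins. There is no depth.
- close_job(): hands the job in, once; it reports no verdict.
Trained networks look in a picture, given as the dict that the camera call returned (one of the last four; its "shot" number tells which), for a name from the list of things; names that differ only in an ending like _2 or _b are one class to them, and where a whole thing is asked for, a point or a joint stands for the part that bears it (a point fixed in the world has none). Each returns a list of dicts, best first, with "score" (0 to 1); they miss things now and then, are a little off and sometimes report something else, mostly with a low value. They report only what shows in the picture. A call takes as long as a camera call.
- cut_out(picture, thing): "pixels" (420x560 bool, what is visible of it).
- place_of(picture, thing): "point" ([x, y, z] in mm, in world coordinates, good to about 4 mm: a listed point, or the origin of a listed thing).
The state is a dict: "time": time; "joint_positions": joint angles; "dq": joint speeds; "tau": joint torques, N m; "tool_pos": TCP position; "tcp_rot": TCP orientation; "contact_force": force on the tool from outside, world axes, zero at the start; "moment": the same for the moment, N m; "grip_width": finger opening in mm.
Only numpy, scipy, OpenCV 4.12 (cv2) and the standard library are available. Lean on these libraries where they do the work, as an engineer would, in place of code of your own. Each camera call takes 0.05 s, during which the arm holds its last target.

## Working session

There is one attempt and no reset: what is moved stays moved. The work goes in short steps, Python scripts to look and compute and a tool call to move; the robot and the scene stay as the last step left them, time stands still between calls to the robot, and variables do not carry over. Pictures are saved under pics/ and viewed, and the job is handed in when it is done.

Besides the shell and the picture viewer there is one more tool, called after "Call:" as name(argument=value, ...) on one line, values as JSON. send_rows: Moves the arm, as the interface text tells. Its arguments: {"type":"object","properties":{"series":{"type":"string"}},"required":["series"]}

```bash
ls; mkdir -p pics; cat > h.py <<'E'
from plant import *
import numpy as np, cv2
def save(p,n): cv2.imwrite('pics/'+n+'.png', p["pixels"][:,:,::-1])
E
python3 - <<'E'
from h import *
np.set_printoptions(precision=3,suppress=True)
o=get_obs(); print(o)
for c in ["scene","side"]:
    p=capture(c); save(p,c+'0')
    for n in ["safe","dial_grip","plate_mid","bolt_grip","socket_a_mid","socket_c_mid","marker","wrench_grip"]:
        for r in place_of(p,n)[:4]: print(c,n,np.round(r["point"],1),round(r["score"],2))
E
```

```text
pics
{'time': 0.0, 'joint_positions': array([ 1.051,  0.343,  1.525,  0.   ,  1.275, -0.146]), 'dq': array([-0.   , -0.   ,  0.   , -0.001, -0.001,  0.   ]), 'tau': array([ -0.001, -43.124, -24.422,   0.072,   0.056,  -0.   ]), 'tool_pos': array([191.456, 488.395, 226.049]), 'tcp_rot': array([ 2.992,  1.569, -2.094]), 'contact_force': array([ 0.544,  0.1  , -0.759]), 'moment': array([-0.048,  0.009, -0.031]), 'grip_width': 91.5385406472027}
scene safe [545.8  45.7  -0.1] 0.59
scene dial_grip [538.2 119.2 135.2] 0.64
scene plate_mid [542.3 118.1 100.3] 0.71
scene bolt_grip [553.   -3.3 136. ] 0.74
scene socket_a_mid [644.1 -98.1 123.8] 0.55
scene socket_c_mid [393.7 409.7  15.2] 0.52
scene socket_c_mid [ 343.4 -418.2   22.3] 0.42
scene marker [ 601.8 -416.3    1.2] 0.52
scene marker [ 459.4 -109.4  122.1] 0.2
scene wrench_grip [507.2 391.3   4.3] 0.92
side safe [551.6  40.4   0.1] 0.79
side dial_grip [538.3 119.7 136.7] 0.91
side plate_mid [536.4 121.8 103.3] 0.6
side plate_mid [389.6 408.5  14.1] 0.15
side bolt_grip [552.1  -3.8 133.3] 0.7
side socket_a_mid [ 464.5 -111.7  123.1] 0.67
side socket_a_mid [639.5 -97.9 119.5] 0.66
side socket_a_mid [549.6  -6.3 136. ] 0.4
side socket_c_mid [ 342.7 -422.3   22.8] 0.62
side marker [538.9 124.  137.1] 0.72
side marker [ 599.9 -420.2   -0.1] 0.66
side wrench_grip [508.7 384.1  -0.1] 0.54
```

View pics/scene0.png

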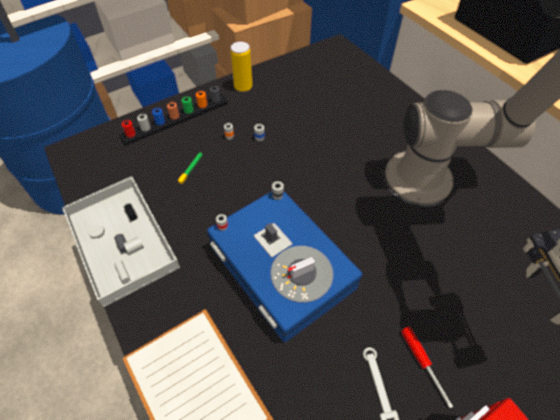

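View pics/side0.png

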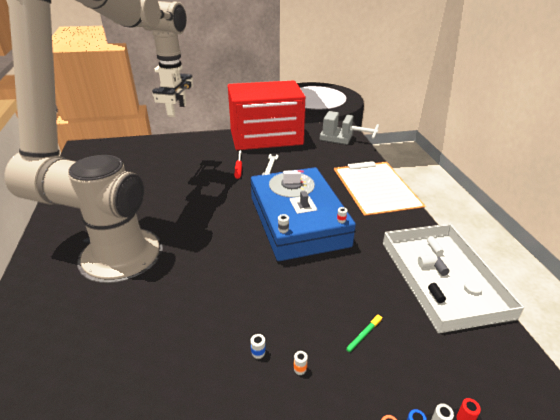

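```bash
cat >> h.py <<'E'
from scipy.spatial.transform import Rotation as Rn
np.set_printoptions(precision=3,suppress=True)
def rot(o): return Rn.from_euler('xyz',o['tcp_rot']).as_matrix()
def units(target,o=None):
    o=o or get_obs(); return rot(o).T@(np.array(target)-o['tool_pos'])/30
def pix(p,X):
    c=p["R"]@np.array(X,float)+p["t"]; s=c[:2]/c[2]; s=s*(1+p["k1"]*(s@s)); return (p["mtx"]@[s[0],s[1],1])[:2]
def ray(p,uv):
    K=p["mtx"]; d=np.array([(uv[0]-K[0,2])/K[0,0],(uv[1]-K[1,2])/K[1,1]]); s=d.copy()
    for _ in range(30): s=d/(1+p["k1"]*(s@s))
    return -p["R"].T@p["t"], p["R"].T@np.array([s[0],s[1],1.])
def atz(p,uv,z):
    c,d=ray(p,uv); return c+d*(z-c[2])/d[2]
E
python3 - <<'E'
from h import *
import plant
print(plant.grip_point_offset if hasattr(plant,'grip_point_offset') else [n for n in dir(plant) if n[0]!='_'])
o=get_obs(); print(rot(o)); print(units([540,120,270]))
p=capture("wrist"); save(p,'w0'); R=rot(o)
print("cam pos in tool", R.T@(-p["R"].T@p["t"]-o['tool_pos'])); print("cam axes in tool cols", R.T@p["R"].T)
for c in ["scene","side"]:
    p=capture(c)
    big=cv2.resize(p["pixels"][150:350,180:380] if c=="scene" else p["pixels"][140:270,230:370],None,fx=4,fy=4,interpolation=cv2.INTER_CUBIC)
    cv2.imwrite(f'pics/{c}_z.png',big[:600,:800,::-1])
E
```

```text
18.8
[[ 0.    -0.931  0.365]
 [ 0.     0.365  0.931]
 [-1.    -0.     0.   ]]
[ -1.442 -15.297  -7.203]
cam pos in tool [-158.316   67.538   -0.372]
cam axes in tool cols [[ 0.    -0.254  0.967]
 [-0.    -0.967 -0.254]
 [ 1.     0.    -0.   ]]
```

View pics/scene_z.png

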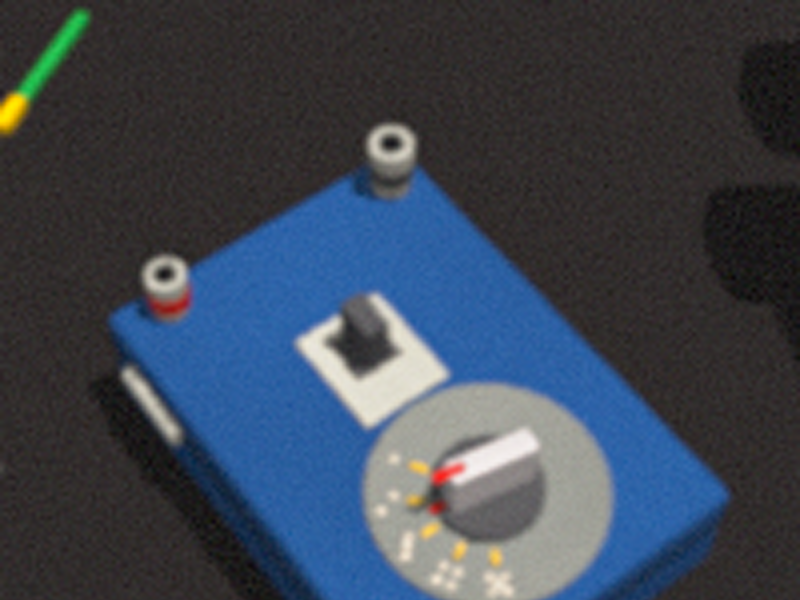

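View pics/side_z.png

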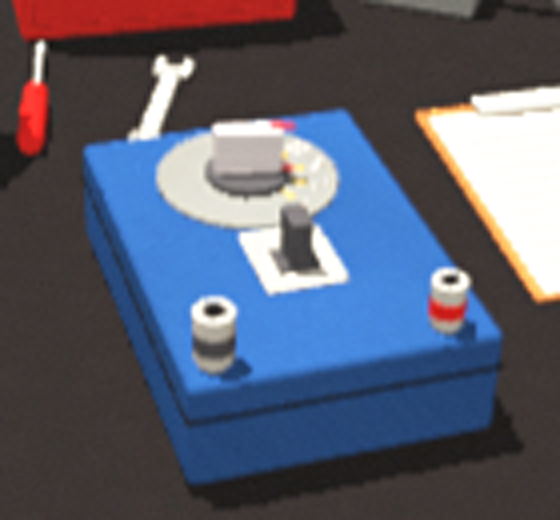

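Call:
send_rows(series="1 -0.8 -15.3 -7.2 0;1 -0.8 -15.3 -7.2 0;1 -0.8 -15.3 -7.2 0;1 -0.8 -15.3 -7.2 0;1 -0.8 -15.3 -7.2 0;1 -0.8 -15.3 -7.2 0;1 -0.8 -15.3 -7.2 0;1 -0.8 -15.3 -7.2 0")

```text
time: 2.05
tool_pos: [536.0, 124.1, 250.6]
tcp_rot: [-0.589, 1.57, 0.607]
contact_force: [1.1, 0.7, 0.2]
grip_width: 92.0
```

Call:
send_rows(series="1 0 0 0 0;1 0 0 0 0;1 0 0 0 0")

```text
time: 2.42
tool_pos: [533.9, 126.9, 250.5]
tcp_rot: [1.109, 1.57, 2.308]
contact_force: [0.7, -0.8, -0.3]
grip_width: 91.5
```

```bash
python3 - <<'E'
from h import *
o=get_obs(); print(o['time'],o['tool_pos'],o['tcp_rot'],o['joint_positions'])
p=capture("wrist"); save(p,'w1')
for n in ["safe","dial_grip","plate_mid","bolt_grip"]:
    for r in place_of(p,n)[:2]: print(n,np.round(r["point"],1),round(r["score"],2))
E
```

```text
2.425 [533.891 126.908 250.465] [1.109 1.57  2.308] [ 0.094  0.369  1.417  0.     1.356 -1.105]
safe [548.4  43.8  -3.4] 0.63
dial_grip [541.8 121.6 133.7] 0.8
plate_mid [537.  122.2 105.2] 0.65
bolt_grip [540.8 118.5 132.3] 0.59
```

View pics/w1.png

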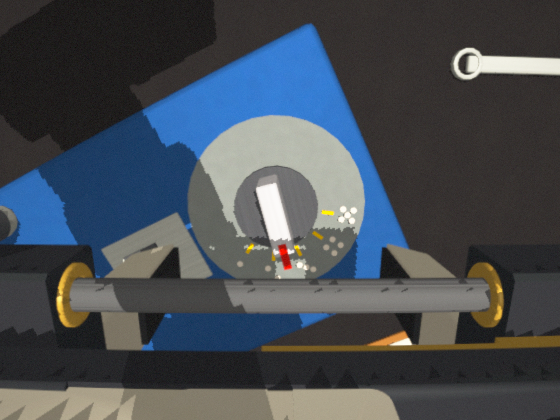

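```bash
python3 - <<'E'
from h import *
p=capture("wrist"); im=p["pixels"]
T=np.array([atz(p,u,103)[:2] for u in [(250,248),(273,253),(298,252),(317,235),(328,212)]])
print(T)
from scipy.optimize import least_squares
a=np.array([-1,-.5,0,.5,1])
f=lambda v: np.r_[T[:,0]-v[0]-v[2]*np.cos(a+v[3]),T[:,1]-v[1]-v[2]*np.sin(a+v[3])]
s=least_squares(f,[540,120,45,.1]);print("ticks fit",s.x,np.abs(s.fun).max())
c=[atz(p,u,100)[:2] for u in [(311,25),(405,235),(20,178)]];
print(c, "yaw +x edge",np.arctan2(*(c[1]-c[0])[::-1]), "y edge",np.arctan2(*(c[0]-c[2])[::-1])-np.pi/2)
q=cv2.resize(im[100:290,170:390],None,fx=3.6,fy=3.1); 
cv2.imwrite('pics/w1z.png',cv2.resize(im[110:280,180:380],None,fx=3.5,fy=3.5,interpolation=cv2.INTER_CUBIC)[:,:,::-1])
E
```

```text
[[568.321  85.06 ]
 [579.937 102.032]
 [587.032 122.736]
 [578.365 143.533]
 [562.425 159.241]]
ticks fit [541.506 120.286  44.038   0.066] 1.5841227224070735
[array([418.663, 197.128]), array([607.713, 215.51 ]), array([438.607, -76.608])] yaw +x edge 0.09692673861959572 y edge 0.07272968543673364
```

View pics/w1z.png

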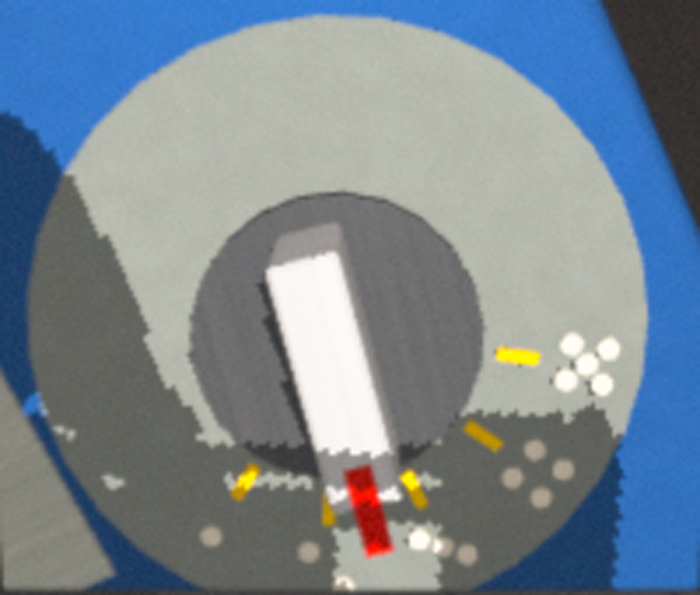

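```bash
python3 - <<'E'
from h import *
p=capture("wrist")
g=lambda u,z: atz(p,(u[0]/3.5+180-.3,u[1]/3.5+110-.3),z)[:2]
def circ(P):
    P=np.array(P);A=np.c_[2*P,np.ones(len(P))];x=np.linalg.lstsq(A,(P**2).sum(1),rcond=None)[0];return x[:2],np.sqrt(x[2]+x[:2]@x[:2])
print("plate",circ([g(u,103) for u in [(335,15),(30,320),(648,320),(75,165),(540,90),(620,430),(165,65)]]))
print("disc",circ([g(u,110) for u in [(335,192),(192,320),(482,330),(240,225),(440,235),(215,415)]]))
T=np.array([g(u,103) for u in [(246,482),(328,508),(414,490),(484,436),(518,356)]])
from scipy.optimize import least_squares
a=np.array([-1,-.5,0,.5,1])
for i,r in [(0,None)]:
  f=lambda v: np.r_[T[:,0]-v[0]-v[2]*np.cos(a+v[3]),T[:,1]-v[1]-v[2]*np.sin(a+v[3])]
  s=least_squares(f,[540,120,45,.1]);print("ticks fit",s.x,s.fun)
for A,B in [((267,268),(320,465)),((337,250),(390,450)),((302,259),(355,457))]:
  A,B=g(A,149),g(B,149); d=B-A; print(A,B,np.linalg.norm(d),"ang",np.arctan2(d[1],d[0]))
print("red", [g(u,149) for u in [(345,470),(372,467),(367,556),(391,550)]])
E
```

```text
plate (array([540.385, 120.662]), np.float64(74.21922876042409))
disc (array([540.018, 120.2  ]), np.float64(34.53286021753591))
ticks fit [541.116 119.974  44.244   0.08 ] [-0.028  0.228 -0.13  -0.009 -0.061  0.334 -0.346 -0.183  0.175  0.02 ]
[512.399 116.538] [555.521 110.934] 43.48491064196301 ang -0.12924868333393646
[514.129 131.092] [557.778 125.86 ] 43.961914875629105 ang -0.11929691458216274
[513.267 123.829] [556.547 118.449] 43.61365586468123 ang -0.12365495861201649
red [array([558.479, 115.432]), array([559.929, 120.977]), array([578.448, 112.679]), array([579.028, 117.979])]
```

```bash
python3 - <<'E'
from h import *
print(units([540.3,120.4,165]))
E
```

```text
[ 2.85  -0.249 -0.111]
```

Call:
send_rows(series="1 2 -0.25 -0.11 -2;1 2.85 -0.25 -0.11 -2.84;1 2.85 -0.25 -0.11 -2.84;1 2.85 -0.25 -0.11 -2.84;1 2.85 -0.25 -0.11 -2.84")

```text
time: 3.4
tool_pos: [541.4, 120.2, 166.5]
tcp_rot: [-1.34, 1.568, 0.104]
contact_force: [0.9, -0.2, 1.3]
grip_width: 92.0
```

```bash
python3 - <<'E'
from h import *
o=get_obs(); R=rot(o); print(o['tool_pos'],'y ang',np.arctan2(R[1,1],R[0,1]),o['joint_positions'],o['moment'],o['contact_force'])
print(units([540.3,120.4,116.5]))
p=capture("wrist"); save(p,'w2'); 
E
```

```text
[541.412 120.16  166.518] y ang 3.0150113484491188 [ 0.08   0.448  1.535  0.     1.156 -1.364] [ 0.068 -0.008  0.068] [ 0.934 -0.241  1.251]
[1.667 0.043 0.002]
```

View pics/w2.png

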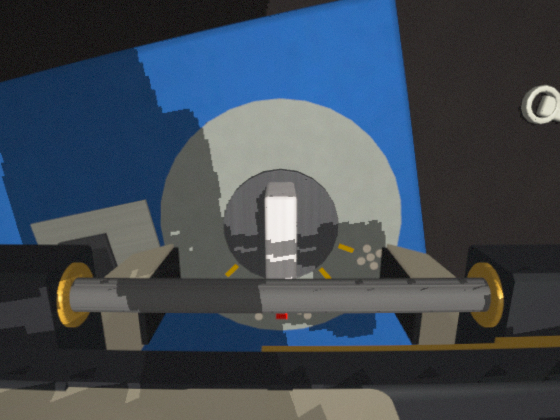

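Call:
send_rows(series="1 0.8 0.03 0 0;1 1.3 0.03 0 0;1 1.65 0.03 0 0;1 1.65 0.03 0 0;1 1.65 0.03 0 0")

```text
time: 4.08
tool_pos: [540.1, 120.1, 115.9]
tcp_rot: [-1.272, 1.57, 0.173]
contact_force: [-0.9, -0.1, 0.5]
grip_width: 91.8
```

Call:
send_rows(series="-1 0 0 0 0;-1 0 0 0 0;-1 0 0 0 0;-1 0 0 0 0;-1 0 0 0 0;-1 0 0 0 0;-1 0 0 0 0;-1 0 0 0 0")

```text
time: 5.08
tool_pos: [539.7, 120.5, 115.4]
tcp_rot: [-0.185, 1.57, 1.26]
contact_force: [2.6, 19.3, -1.0]
grip_width: 16.5
```

```bash
cat >> h.py <<'E'
def st():
    o=get_obs(); R=rot(o); ya=np.arctan2(R[1,1],R[0,1]); d=(ya-np.pi-0.085+np.pi)%(2*np.pi)-np.pi
    print('t',o['time'],o['tool_pos'],'dial',round(d,3),'j6',o['joint_positions'][5],'tau6',o['tau'][5],'M',o['moment'],'F',o['contact_force'],'w',round(o['grip_width'],1))
    return o
E
python3 -c "
from h import *
st();p=capture('scene'); save(p,'s3')"
```

```text
t 5.075 [539.716 120.481 115.379] dial -0.211 j6 -1.3646126665184837 tau6 0.08007086114957929 M [ 3.326 -0.354  0.113] F [ 2.627 19.323 -0.99 ] w 16.5
```

Call:
send_rows(series="-1 0 0 0.03 0;-1 0 0 0.03 0;-1 0 0 0.03 0")

```text
time: 5.5
tool_pos: [539.8, 120.9, 115.4]
tcp_rot: [-1.626, 1.571, -0.181]
contact_force: [0.7, -0.7, -0.3]
grip_width: 16.0
```

```bash
python3 -c "
from h import *
st()"
```

```text
t 5.5 [539.753 120.888 115.382] dial -0.211 j6 -1.3629935659986478 tau6 0.034203710965812206 M [ 0.048 -0.01  -0.031] F [ 0.729 -0.664 -0.283] w 16.0
```

Call:
send_rows(series="-1 0 0 0 -0.7;-1 0 0 0 -1.4;-1 0 0 0 -2.1;-1 0 0 0 -2.8;-1 0 0 0 -3.5;-1 0 0 0 -4.1;-1 0 0 0 -4.1")

```text
time: 6.38
tool_pos: [539.8, 120.7, 115.4]
tcp_rot: [2.987, 1.57, -1.494]
contact_force: [-0.2, -0.9, 0.0]
grip_width: 15.6
```

```bash
python3 -c "
from h import *
st()"
```

```text
t 6.375 [539.76  120.678 115.354] dial 0.146 j6 -1.7203866888262622 tau6 -0.20160773769021034 M [-0.079 -0.035  0.077] F [-0.204 -0.902  0.008] w 15.6
```

Call:
send_rows(series="-1 0 0 0 -0.7;-1 0 0 0 -1.4;-1 0 0 0 -2.1;-1 0 0 0 -2.8;-1 0 0 0 -3.5;-1 0 0 0 -4.05;-1 0 0 0 -4.05")

```text
time: 7.25
tool_pos: [539.8, 120.5, 115.4]
tcp_rot: [2.721, 1.57, -1.407]
contact_force: [0.8, -3.8, -0.5]
grip_width: 15.9
```

```bash
python3 -c "
from h import *
st();p=capture('wrist'); save(p,'w4');p=capture('scene')
cv2.imwrite('pics/s4.png',cv2.resize(p['pixels'][220:340,240:380],None,fx=5,fy=5,interpolation=cv2.INTER_CUBIC)[:,:,::-1])
p=capture('side')
cv2.imwrite('pics/d4.png',cv2.resize(p['pixels'][140:240,240:360],None,fx=5,fy=5,interpolation=cv2.INTER_CUBIC)[:,:,::-1])"
```

```text
t 7.25 [539.812 120.5   115.355] dial 0.499 j6 -2.07292016457674 tau6 -0.17073777504265308 M [-0.413 -0.102  0.104] F [ 0.761 -3.844 -0.494] w 15.9
```

View pics/w4.png

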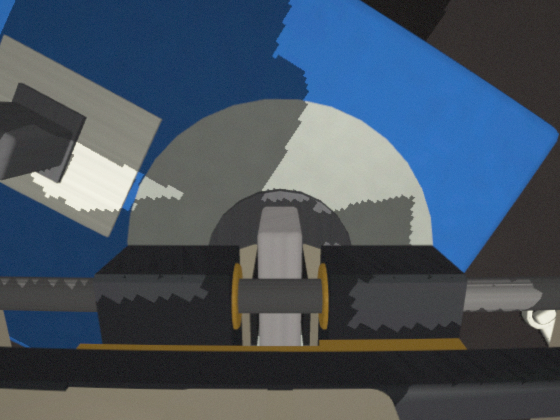

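View pics/s4.png

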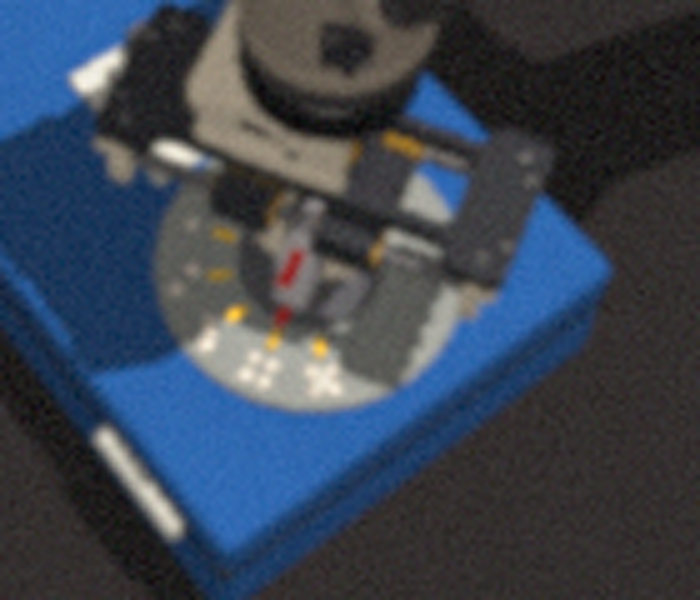

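```bash
python3 -c "
from h import *
p=capture('scene')
c=np.array([540.3,120.6])
for u,z in [((282,318),110),((273,341),103),((235,314),103),((320,348),103)]:
    q=atz(p,(u[0]/5+240,u[1]/5+220),z)[:2]-c; print(u,np.hypot(*q),np.arctan2(q[1],q[0])-.085)
"
```

```text
(282, 318) 36.64723707741604 0.5257652879225193
(273, 341) 46.149819536809225 0.5137077452988403
(235, 314) 45.9182927862417 0.01883331074216045
(320, 348) 46.088752378973155 1.0019542480845895
```

Call:
send_rows(series="-1 0 0 0 0;-1 0 0 0 0;-1 0 0 0 0;-1 0 0 0 0;-1 0 0 0 0;-1 0 0 0 0;-1 0 0 0 0;-1 0 0 0 0")

```text
time: 8.45
tool_pos: [539.8, 120.5, 115.4]
tcp_rot: [2.781, 1.57, -1.347]
contact_force: [0.8, -5.3, -0.4]
grip_width: 15.8
```

Call:
send_rows(series="-1 0 0 0 0;-1 0 0 0 0;-1 0 0 0 0")

```text
time: 8.82
tool_pos: [539.8, 120.5, 115.4]
tcp_rot: [2.862, 1.57, -1.265]
contact_force: [0.7, -5.3, 0.1]
grip_width: 15.4
```

Call:
send_rows(series="-1 0 0 0 0.7;-1 0 0 0 1.5;-1 0 0 0 2.3;-1 0 0 0 3.1;-1 0 0 0 3.9;-1 0 0 0 4.7;-1 0 0 0 5.4;-1 0 0 0 5.7")

```text
time: 9.82
tool_pos: [539.8, 120.8, 115.4]
tcp_rot: [-3.015, 1.571, -1.357]
contact_force: [1.6, -4.8, -0.3]
grip_width: 15.8
```

Call:
send_rows(series="-1 0 0 0 0.7;-1 0 0 0 1.5;-1 0 0 0 2.3;-1 0 0 0 3.1;-1 0 0 0 3.9;-1 0 0 0 4.7;-1 0 0 0 5.4;-1 0 0 0 5.7")

```text
time: 10.82
tool_pos: [539.8, 121.1, 115.3]
tcp_rot: [-0.115, 1.571, 1.046]
contact_force: [0.5, -2.6, -0.9]
grip_width: 15.8
```

```bash
python3 -c "
from h import *
st();p=capture('scene')
cv2.imwrite('pics/s5.png',cv2.resize(p['pixels'][220:340,240:380],None,fx=5,fy=5,interpolation=cv2.INTER_CUBIC)[:,:,::-1])"
```

```text
t 10.825 [539.773 121.097 115.332] dial -0.495 j6 -1.078743807843727 tau6 -0.00051107257604599 M [-0.538 -0.131  0.043] F [ 0.503 -2.566 -0.901] w 15.8
```

View pics/s5.png

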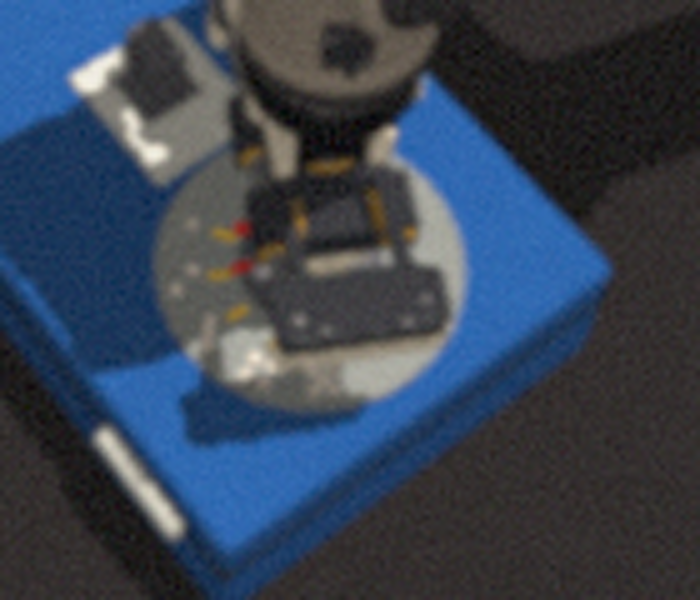

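Call:
send_rows(series="-1 0 0 0 0;-1 0 0 0 0;-1 0 0 0 0;-1 0 0 0 0;-1 0 0 0 0;-1 0 0 0 0;-1 0 0 0 0;-1 0 0 0 0")

```text
time: 11.88
tool_pos: [539.8, 121.1, 115.4]
tcp_rot: [-0.234, 1.571, 0.927]
contact_force: [0.9, -1.3, -0.3]
grip_width: 16.0
```

Call:
send_rows(series="-1 0 0 0 0;-1 0 0 0 0;-1 0 0 0 0")

```text
time: 12.25
tool_pos: [539.8, 121.1, 115.4]
tcp_rot: [-0.224, 1.571, 0.937]
contact_force: [2.2, -1.0, -1.5]
grip_width: 15.8
```

Call:
send_rows(series="-1 0 0 0 -0.5;-1 0 0 0 -1;-1 0 0 0 -1.6;-1 0 0 0 -2.2;-1 0 0 0 -2.8;-1 0 0 0 -3.4;-1 0 0 0 -4;-1 0 0 0 -4.5")

```text
time: 13.25
tool_pos: [539.7, 120.8, 115.4]
tcp_rot: [-2.944, 1.571, -1.389]
contact_force: [1.7, -1.9, -1.4]
grip_width: 15.8
```

Call:
send_rows(series="-1 0 0 0 -0.5;-1 0 0 0 -1;-1 0 0 0 -1.6;-1 0 0 0 -2.2;-1 0 0 0 -2.8;-1 0 0 0 -3.4;-1 0 0 0 -4;-1 0 0 0 -4.5")

```text
time: 14.25
tool_pos: [539.8, 120.6, 115.4]
tcp_rot: [2.84, 1.57, -1.495]
contact_force: [1.4, -2.6, 0.5]
grip_width: 15.5
```

Call:
send_rows(series="-1 0 0 0 -0.5;-1 0 0 0 -1;-1 0 0 0 -1.5;-1 0 0 0 -2;-1 0 0 0 -2.5;-1 0 0 0 -3;-1 0 0 0 -3.4;-1 0 0 0 -3.4")

```text
time: 15.25
tool_pos: [539.8, 120.5, 115.3]
tcp_rot: [2.677, 1.57, -1.362]
contact_force: [2.3, -4.2, 0.2]
grip_width: 16.1
```

```bash
python3 -c "
from h import *
st()
for i in range(6):
  capture('wrist');o=get_obs();print(o['moment'],o['tau'][5],o['contact_force'])"
```

```text
t 15.25 [539.838 120.472 115.346] dial 0.588 j6 -2.1616803461499665 tau6 -0.08858304703608155 M [-0.68  -0.312  0.049] F [ 2.3   -4.221  0.249] w 16.1
[-0.708 -0.325  0.148] 0.03504609572701156 [ 2.185 -4.183 -0.919]
[-0.674 -0.305  0.098] 0.06769048981368542 [ 1.92  -4.673 -1.139]
[-0.692 -0.326  0.043] 0.07487378781661391 [ 1.853 -4.857 -1.232]
[-0.716 -0.332  0.003] 0.07619361625984311 [ 2.167 -4.836 -1.121]
[-0.651 -0.303  0.019] 0.07639938499778509 [ 1.745 -4.734 -1.078]
[-0.702 -0.309  0.075] 0.07638960611075163 [ 1.988 -5.692 -1.149]
```

Call:
send_rows(series="-1 0 0 0 -0.15;-1 0 0 0 -0.3;-1 0 0 0 -0.45;-1 0 0 0 -0.6;-1 0 0 0 -0.75;-1 0 0 0 -0.85;-1 0 0 0 -1;-1 0 0 0 -1.1")

```text
time: 16.55
tool_pos: [539.9, 120.4, 115.4]
tcp_rot: [2.721, 1.57, -1.223]
contact_force: [2.3, -5.4, -1.6]
grip_width: 15.7
```

```bash
cat > m.py <<'E'
from h import *
st(); M=[];T=[]
for i in range(4):
  capture('wrist');o=get_obs();M.append(o['moment'][2]);T.append(o['tau'][5])
print(np.mean(M),T)
E
python3 m.py
```

```text
t 16.55 [539.906 120.431 115.357] dial 0.683 j6 -2.2573533312027085 tau6 -0.010746640618890524 M [-0.729 -0.354 -0.092] F [ 2.288 -5.402 -1.562] w 15.7
-0.04310444472560216 [np.float64(-0.06328379502519965), np.float64(-0.1068422757089138), np.float64(-0.05216262652538717), np.float64(-0.03717436920851469)]
```

Call:
send_rows(series="-1 0 0 0 -0.1;-1 0 0 0 -0.2;-1 0 0 0 -0.3;-1 0 0 0 -0.4")

```text
time: 17.25
tool_pos: [539.9, 120.4, 115.4]
tcp_rot: [2.67, 1.57, -1.24]
contact_force: [1.9, -5.3, -0.6]
grip_width: 15.9
```

```bash
python3 m.py
```

```text
t 17.25 [539.904 120.398 115.362] dial 0.718 j6 -2.2922297419646487 tau6 0.007609701133333147 M [-0.685 -0.32  -0.118] F [ 1.894 -5.343 -0.592] w 15.9
-0.04950344147248751 [np.float64(-0.058979387395083904), np.float64(-0.10704737389460206), np.float64(-0.053346961503848433), np.float64(-0.03843546146526933)]
```

Call:
send_rows(series="-1 0 0 0 -0.1;-1 0 0 0 -0.2;-1 0 0 0 -0.3;-1 0 0 0 -0.4")

```text
time: 17.95
tool_pos: [539.9, 120.4, 115.4]
tcp_rot: [2.673, 1.57, -1.202]
contact_force: [2.4, -6.1, -1.7]
grip_width: 16.1
```

```bash
python3 m.py
```

```text
t 17.95 [539.911 120.411 115.354] dial 0.753 j6 -2.32712221965878 tau6 0.0076050273492001 M [-0.693 -0.295 -0.02 ] F [ 2.424 -6.118 -1.734] w 16.1
-0.009793405758672815 [np.float64(-0.05901327822357416), np.float64(-0.10712081333622336), np.float64(-0.053305719047784805), np.float64(-0.038497442146763206)]
```

Call:
send_rows(series="-1 0 0 0 -0.1;-1 0 0 0 -0.2;-1 0 0 0 -0.3")

```text
time: 18.52
tool_pos: [539.9, 120.4, 115.4]
tcp_rot: [2.66, 1.57, -1.188]
contact_force: [2.7, -5.4, -2.0]
grip_width: 16.0
```

```bash
python3 m.py
```

```text
t 18.525 [539.933 120.383 115.354] dial 0.779 j6 -2.353329651806899 tau6 0.007658347603864968 M [-0.784 -0.33  -0.137] F [ 2.701 -5.419 -1.974] w 16.0
-0.025503392854716367 [np.float64(-0.05895431153476238), np.float64(-0.1070702145807445), np.float64(-0.053344412008300424), np.float64(-0.038508642464876175)]
```

Call:
send_rows(series="-1 0 0 0 -0.1;-1 0 0 0 -0.2;-1 0 0 0 -0.3;-1 0 0 0 -0.4")

```text
time: 19.23
tool_pos: [540.0, 120.4, 115.4]
tcp_rot: [2.689, 1.57, -1.124]
contact_force: [2.8, -5.6, -1.2]
grip_width: 15.9
```

```bash
python3 m.py
```

```text
t 19.225 [539.961 120.389 115.355] dial 0.814 j6 -2.3882199117276586 tau6 0.007622962875757366 M [-0.725 -0.298 -0.071] F [ 2.775 -5.576 -1.17 ] w 15.9
-0.023396194799170107 [np.float64(-0.05899023497477174), np.float64(-0.10709066642448306), np.float64(-0.05330704618245363), np.float64(-0.03846053732559085)]
```

Call:
send_rows(series="-1 0 0 0 -0.1;-1 0 0 0 -0.2;-1 0 0 0 -0.3;-1 0 0 0 -0.4")

```text
time: 19.92
tool_pos: [540.0, 120.4, 115.4]
tcp_rot: [2.672, 1.57, -1.106]
contact_force: [1.8, -5.7, -0.2]
grip_width: 15.7
```

```bash
python3 m.py
```

```text
t 19.925 [539.97  120.372 115.36 ] dial 0.849 j6 -2.423128066262399 tau6 0.007605601858813316 M [-0.759 -0.367 -0.11 ] F [ 1.794 -5.674 -0.16 ] w 15.7
-0.04136322601212577 [np.float64(-0.05891429493203759), np.float64(-0.10707843583077192), np.float64(-0.05334565881639719), np.float64(-0.03852780559100211)]
```

Call:
send_rows(series="-1 0 0 0 -0.1;-1 0 0 0 -0.2;-1 0 0 0 -0.3;-1 0 0 0 -0.4")

```text
time: 20.62
tool_pos: [540.0, 120.4, 115.4]
tcp_rot: [2.754, 1.57, -0.991]
contact_force: [1.5, -5.4, -0.8]
grip_width: 16.0
```

```bash
python3 m.py
```

```text
t 20.625 [539.974 120.359 115.363] dial 0.883 j6 -2.4574408237500345 tau6 -0.4064708948135376 M [-0.754 -0.417 -0.52 ] F [ 1.543 -5.431 -0.814] w 16.0
-0.4473883697952242 [np.float64(-0.49071237444877625), np.float64(-0.5430495366454124), np.float64(-0.48980075865983963), np.float64(-0.47363653779029846)]
```

Call:
send_rows(series="-1 0 0 0 0.1;-1 0 0 0 0.1;-1 0 0 0 0.1")

```text
time: 21.2
tool_pos: [540.0, 120.4, 115.4]
tcp_rot: [2.691, 1.57, -1.062]
contact_force: [1.7, -5.4, -1.5]
grip_width: 15.9
```

```bash
python3 m.py
```

```text
t 21.2 [539.96  120.353 115.363] dial 0.875 j6 -2.4487366644661552 tau6 -0.25065514259040356 M [-0.786 -0.454 -0.221] F [ 1.667 -5.393 -1.487] w 15.9
-0.2259150808204952 [np.float64(-0.2509082481265068), np.float64(-0.25101768784224987), np.float64(-0.2508678752928972), np.float64(-0.2509618364274502)]
```

Call:
send_rows(series="1 0 0 0 0;1 0 0 0 0;1 0 0 0 0;1 0 0 0 0;1 0 0 0 0;1 0 0 0 0")

```text
time: 22.15
tool_pos: [539.7, 121.0, 115.4]
tcp_rot: [-1.024, 1.571, 1.508]
contact_force: [-0.1, -0.7, -0.5]
grip_width: 70.8
```

Call:
send_rows(series="1 -0.4 0 0 0;1 -1 0 0 0;1 -2 0 0 0;1 -3 0 0 0;1 -3.8 0 0 0;1 -3.8 0 0 0;1 -3.8 0 0 0")

```text
time: 23.02
tool_pos: [539.3, 120.9, 228.8]
tcp_rot: [0.566, 1.57, 3.097]
contact_force: [0.1, 0.4, -0.0]
grip_width: 92.1
```

```bash
python3 - <<'E'
from h import *
o=st(); R=rot(o); print('z ang',np.arctan2(R[1,2],R[0,2]),o['joint_positions'])
p=capture("wrist"); save(p,'w6')
for n in ["bolt_grip","dial_grip"]:
    for r in place_of(p,n)[:2]: print(n,np.round(r["point"],1),round(r["score"],2))
E
```

```text
t 23.025 [539.298 120.936 228.791] dial 0.875 j6 -2.449444307179851 tau6 -0.0006867587944725528 M [ 0.122  0.103 -0.043] F [ 0.051  0.373 -0.028] w 92.1
z ang 2.531266846450425 [ 0.082  0.392  1.443  0.     1.308 -2.449]
bolt_grip [548.7  -5.5 131.3] 0.61
dial_grip [537.7 118.3 134.1] 0.81
```

View pics/w6.png

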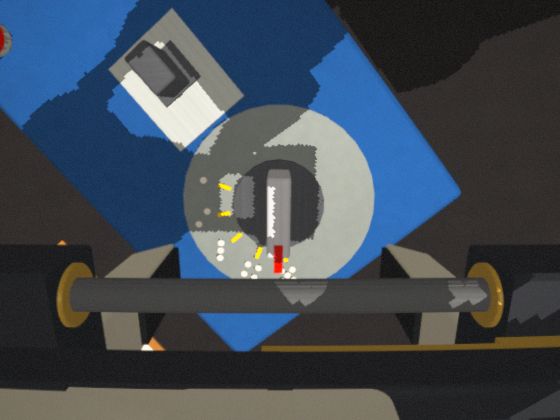

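```bash
python3 - <<'E'
from h import *
print(units([551,-4,225]))
E
```

```text
[ 0.109  3.187 -2.709]
```

Call:
send_rows(series="1 0 0.6 -0.5 2;1 0 1.2 -1 4;1 0 1.8 -1.5 6;1 0 2.4 -2 8;1 0 3 -2.5 10;1 0.1 3.19 -2.71 12;1 0.1 3.19 -2.71 14;1 0.1 3.19 -2.71 15")

```text
time: 24.18
tool_pos: [551.2, -4.3, 225.4]
tcp_rot: [1.698, 1.569, 2.916]
contact_force: [-0.3, -0.3, -0.2]
grip_width: 91.8
```

Call:
send_rows(series="1 0 0 0 2;1 0 0 0 4;1 0 0 0 6;1 0 0 0 8;1 0 0 0 10;1 0 0 0 12;1 0 0 0 13;1 0 0 0 13")

```text
time: 25.18
tool_pos: [551.3, -4.0, 225.6]
tcp_rot: [2.837, 1.569, 2.925]
contact_force: [-0.3, 0.7, -0.2]
grip_width: 91.8
```

```bash
python3 - <<'E'
from h import *
o=st(); R=rot(o); print('z ang',np.arctan2(R[1,2],R[0,2]),o['joint_positions'])
p=capture("wrist"); save(p,'w7')
for n in ["bolt_grip"]:
    for r in place_of(p,n)[:2]: print(n,np.round(r["point"],1),round(r["score"],2))
m=cut_out(p,"bolt_grip"); print(len(m), m[0]["score"] if m else None)
if m:
    ys,xs=np.nonzero(m[0]["pixels"]);print(xs.min(),xs.max(),ys.min(),ys.max())
E
```

```text
t 25.175 [551.258  -4.015 225.621] dial -1.567 j6 -0.23510254917049603 tau6 0.5176332592964172 M [-0.114  0.021 -0.079] F [-0.282  0.704 -0.199] w 91.8
z ang 0.08870153311585931 [-0.146  0.392  1.452  0.     1.299 -0.235]
bolt_grip [551.2  -2.8 131.7] 0.73
2 0.69
256 301 183 238
```

View pics/w7.png

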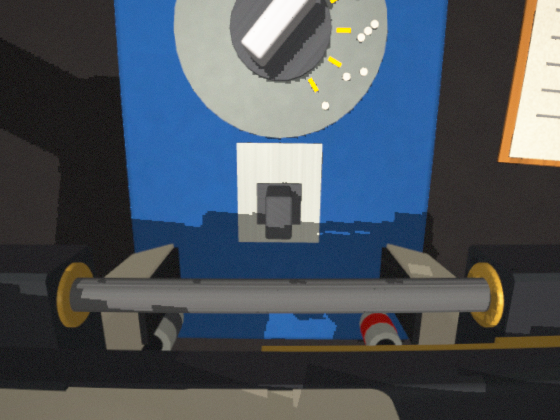

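Call:
send_rows(series="1 1.2 0 0 0;1 2.2 0 0 0;1 3 0 0 0;1 3.4 0 0 0;1 3.66 0 0 0;1 3.66 0 0 0;1 3.66 0 0 0")

```text
time: 26.2
tool_pos: [552.0, -4.1, 117.4]
tcp_rot: [-0.188, 1.569, -0.1]
contact_force: [-0.2, 0.3, -1.0]
grip_width: 91.8
```

Call:
send_rows(series="-1 0 0 0 0;-1 0 0 0 0;-1 0 0 0 0;-1 0 0 0 0;-1 0 0 0 0;-1 0 0 0 0;-1 0 0 0 0;-1 0 0 0 0")

```text
time: 27.2
tool_pos: [550.3, -4.1, 116.5]
tcp_rot: [3.086, 1.568, -3.109]
contact_force: [0.1, -0.4, -0.4]
grip_width: 17.8
```

```bash
python3 -c "
from h import *
st()"
```

```text
t 27.2 [550.252  -4.135 116.478] dial -1.568 j6 -0.2341287045705893 tau6 -0.18682185094803572 M [-0.015  0.072 -0.192] F [ 0.092 -0.41  -0.429] w 17.8
```

Call:
send_rows(series="-1 0 0.03 0 0;-1 0 0.06 0 0;-1 0 0.1 0 0;-1 0 0.13 0 0;-1 0 0.13 0 0")

```text
time: 27.82
tool_pos: [550.0, -0.6, 116.5]
tcp_rot: [-3.044, 1.568, -2.956]
contact_force: [-4.2, -2.3, 2.2]
grip_width: 17.9
```

```bash
python3 -c "
from h import *
st()"
```

```text
t 27.825 [550.008  -0.555 116.462] dial -1.568 j6 -0.22691912622694807 tau6 -0.18892850261181593 M [-0.493  0.775 -0.226] F [-4.242 -2.304  2.196] w 17.9
```

Call:
send_rows(series="-1 0 0.015 0 0;-1 0 0.03 0 0;-1 0 0.045 0 0;-1 0 0.06 0 0;-1 0 0.07 0 0;-1 0 0.07 0 0")

```text
time: 28.58
tool_pos: [549.8, 1.4, 116.4]
tcp_rot: [-2.991, 1.568, -2.904]
contact_force: [-5.9, -3.4, 2.7]
grip_width: 18.0
```

```bash
python3 -c "
from h import *
st()"
```

```text
t 28.575 [549.837   1.412 116.448] dial -1.568 j6 -0.22321730000915455 tau6 -0.19205658696591854 M [-0.486  0.734 -0.187] F [-5.904 -3.402  2.694] w 18.0
```

Call:
send_rows(series="-1 0 0.03 -0.005 0;-1 0 0.06 -0.007 0;-1 0 0.09 -0.01 0;-1 0 0.12 -0.01 0;-1 0 0.14 -0.01 0;-1 0 0.14 -0.01 0")

```text
time: 29.32
tool_pos: [549.5, 5.8, 116.5]
tcp_rot: [-3.062, 1.569, -2.974]
contact_force: [-4.9, -2.4, 2.8]
grip_width: 17.8
```

```bash
python3 -c "
from h import *
st()"
```

```text
t 29.325 [549.506   5.834 116.471] dial -1.568 j6 -0.2158405073106188 tau6 -0.19842469599097967 M [-0.501  0.791 -0.172] F [-4.856 -2.356  2.795] w 17.8
```

Call:
send_rows(series="-1 0 0.04 0 0;-1 0 0.08 0 0;-1 0 0.12 0 0;-1 0 0.16 0 0;-1 0 0.2 0 0;-1 0 0.24 0 0;-1 0 0.27 0 0;-1 0 0.27 0 0")

```text
time: 30.32
tool_pos: [548.9, 14.0, 116.5]
tcp_rot: [-3.096, 1.569, -3.009]
contact_force: [-5.1, -1.9, 2.7]
grip_width: 17.8
```

```bash
python3 -c "
from h import *
st()"
```

```text
t 30.325 [548.853  13.99  116.472] dial -1.568 j6 -0.20133591601080583 tau6 -0.19798393361270428 M [-0.483  0.789 -0.166] F [-5.137 -1.856  2.68 ] w 17.8
```

Call:
send_rows(series="-1 0 0.03 0 0;-1 0 0.06 0 0;-1 0 0.1 0 0;-1 0 0.14 0 0;-1 0 0.17 0 0;-1 0 0.2 0 0;-1 0 0.2 0 0")

```text
time: 31.2
tool_pos: [548.4, 20.0, 116.5]
tcp_rot: [-3.114, 1.569, -3.026]
contact_force: [-5.1, -3.5, 1.8]
grip_width: 17.4
```

```bash
python3 -c "
from h import *
st()"
```

```text
t 31.2 [548.368  19.972 116.464] dial -1.568 j6 -0.1905912814248345 tau6 -0.19849732518196106 M [-0.472  0.824 -0.19 ] F [-5.081 -3.528  1.835] w 17.4
```

Call:
send_rows(series="-1 0 0.01 0 0;-1 0 0.02 0 0;-1 0 0.02 0 0")

```text
time: 31.58
tool_pos: [548.3, 20.5, 116.5]
tcp_rot: [-3.038, 1.569, -2.95]
contact_force: [-4.4, -3.0, 3.2]
grip_width: 18.0
```

```bash
python3 -c "
from h import *
st()"
```

```text
t 31.575 [548.344  20.518 116.492] dial -1.568 j6 -0.18948735813855988 tau6 -0.2034165384247899 M [-0.572  0.796 -0.237] F [-4.421 -2.996  3.17 ] w 18.0
```

Call:
send_rows(series="-1 0 0.01 0 0;-1 0 0.015 0 0;-1 0 0.015 0 0")

```text
time: 31.95
tool_pos: [548.3, 20.8, 116.5]
tcp_rot: [-2.929, 1.569, -2.841]
contact_force: [-3.3, -4.3, 1.8]
grip_width: 18.0
```

```bash
python3 -c "
from h import *
st()"
```

```text
t 31.95 [548.31   20.803 116.496] dial -1.568 j6 -0.1887076978561862 tau6 -0.2040274953469634 M [-0.562  0.781 -0.176] F [-3.346 -4.267  1.824] w 18.0
```

Call:
send_rows(series="-1 0 0.01 0 0;-1 0 0.01 0 0")

```text
time: 32.2
tool_pos: [548.3, 20.8, 116.5]
tcp_rot: [-2.683, 1.569, -2.595]
contact_force: [-4.7, -3.8, 2.2]
grip_width: 17.8
```

```bash
python3 -c "
from h import *
st()"
```

```text
t 32.2 [548.327  20.837 116.469] dial -1.568 j6 -0.18816656187899705 tau6 -0.2019921038299799 M [-0.814  0.846 -0.263] F [-4.68  -3.843  2.176] w 17.8
```

Call:
send_rows(series="-1 0 0.01 0 0;-1 0 0.01 0 0;-1 0 0.01 0 0")

```text
time: 32.58
tool_pos: [548.3, 20.8, 116.5]
tcp_rot: [-2.502, 1.569, -2.415]
contact_force: [-4.1, -6.1, 1.4]
grip_width: 17.9
```

```bash
python3 -c "
from h import *
st()"
```

```text
t 32.575 [548.335  20.848 116.473] dial -1.568 j6 -0.18763600797971075 tau6 -0.20171399228274822 M [-0.986  0.726 -0.21 ] F [-4.143 -6.056  1.422] w 17.9
```

Call:
send_rows(series="1 0 -0.01 0 0;1 0 -0.01 0 0;1 0 -0.01 0 0;1 0 -0.01 0 0;1 0 -0.01 0 0;1 0 -0.01 0 0;1 0 -0.01 0 0")

```text
time: 33.45
tool_pos: [549.0, 21.5, 116.6]
tcp_rot: [0.536, 1.571, 0.624]
contact_force: [0.9, 0.0, -0.3]
grip_width: 83.3
```

Call:
send_rows(series="1 -0.5 0 0 0;1 -1.2 0 0 0;1 -2.2 0 0 0;1 -3.2 0 0 0;1 -4 0 0 0;1 -4 0 0 0;1 -4 0 0 0")

```text
time: 34.33
tool_pos: [548.6, 21.5, 236.1]
tcp_rot: [2.808, 1.57, 2.896]
contact_force: [-1.0, 0.7, -0.7]
grip_width: 92.0
```

```bash
python3 - <<'E'
from h import *
st()
p=capture("wrist"); save(p,'w8')
for n in ["bolt_grip"]:
    for r in place_of(p,n)[:2]: print(n,np.round(r["point"],1),round(r["score"],2))
p=capture("side"); save(p,'d8')
p=capture("scene"); save(p,'s8')
E
```

```text
t 34.325 [548.555  21.519 236.12 ] dial -1.568 j6 -0.18834139231498898 tau6 0.000629693367955042 M [-0.044  0.008  0.002] F [-1.001  0.741 -0.699] w 92.0
bolt_grip [543.2  20.  134.2] 0.8
```

View pics/w8.png

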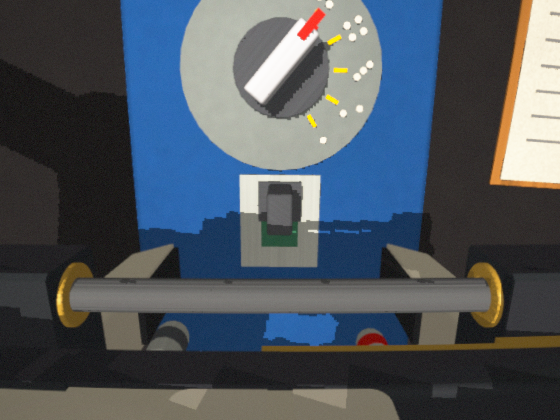

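View pics/d8.png

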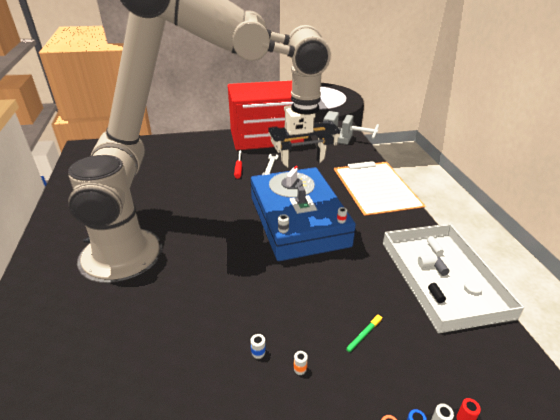

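```bash
python3 - <<'E'
from h import *
p=capture("wrist")
A,B=atz(p,(255,93),149),atz(p,(302,35),149); d=B-A; print("dial",np.arctan2(d[1],d[0])-.085)
print(close_job())
E
```

```text
dial 0.8684685331517755
the job is handed in; nothing more can be done
None
```

The strongbox is unlocked and the job was handed in at about 34 s of the 72 s allowed.

**What I did**
1. I turned the dial left to 4, with the gripper angle at +0.50 rad and the pointer measured at 4 in the camera image. I paused there for over a second.
2. I turned it right to 2 (−0.50 rad) and paused again for over a second.
3. I turned it left in small steps until it met the stop at about +0.87 rad. I eased back to a light touch and let go.
4. I slid the bolt's tab 25 mm towards the dial until it met its end stop. The push was 2–4 N along the way and about 6 N at the end, with no jam. I let go and lifted clear.

**Last checks**
- **Dial:** it measured +0.87 rad in the final image, the same as when I released it.
- **Bolt:** the green patch shows, and the tab is about 25 mm from its shut position.
- **Loose items:** in the images the sockets and the pen are where they started. The wrench and screwdriver also look unmoved, but I did not measure any of these positions.
- **Robot:** it was touching nothing when I handed in.

**Less clean than intended:**
- The first contact with the stop reached about 0.4 N m on the dial, roughly 9–11 N on the pin. That is more than a few newtons but under the 20 N damage limit.
- Closing on the dial briefly pushed it sideways with about 19 N, until I recentred the gripper.

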